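# Load the scent tray into the empty diffuser

## Robot

A 7-joint arm with a two-finger parallel gripper is mounted at the origin on the work surface. World frame = base frame: x ahead of the robot, y to its left, z up, the work surface at z = 0. Lengths are in mm, angles in degrees, forces in N, time in s.
With the tool pointing down it reaches from about 425 to 800 mm from the base axis. Payload 8.3 kg.
Tool frame: the origin (TCP) lies at the very end of the fingers, on their centre line; the grasp point (between the pads) lies behind it (manip.pinch_z is the z of the grasp point in the tool frame, in mm); z points along the fingers, y is the line along which they close (so a half turn about z gives the same grasp; the last joint's range is limited). The gripper opens to 85 mm and grips with 20 to 120 N. Pads are 22 mm wide; open, the fingers measure 114 mm over their backs; the gripper's body (76 mm by 85 mm) begins 54 mm behind the grasp point. The pads swing forward as they close: fully open they stand 13 mm farther back than shut.
Start: joints at [70.537, 21.967, 0.94, 78.501, -0.361, 79.538, -2.664], TCP at [170.837, -601.18, 231.279] pointing down, gripper open.
Joint ranges: [-169.22, 169.22], [-14.56, 117.87], [-87.37, 89.26], [10.42, 133.3], [-82.24, 262.24], [0.94, 117.77], [-172.7, 172.7]. Speed limits (degrees/s): [136.94, 136.94, 172.46, 172.46, 180, 180, 180].

## Interface

Orientations are given as [roll, pitch, yaw] about the fixed x, y, z axes, in that order (R = Rz(yaw) Ry(pitch) Rx(roll)).
In Python, from cell import sense, imaging, job, manip gives the robot as it stands.
- The arm moves only by the tool send_rows, never from a script. Its argument "plan" is a list of rows, each an object with "dp": the shift along the tool's x, y, z each as a share of 0.025 m, from -1 to 1, a list of three; "twist": the turn, a rotation vector about the tool's x, y, z each as a share of 0.08 rad, from -1 to 1, a list of three. In form: [{"dp": [dx, dy, dz], "twist": [rx, ry, rz]}, ...]. A call has exactly 8 rows; each row shifts and turns the commanded pose from where the row before left it, along the tool's axes as they then stand; what a row does not reach is not made up. A row lasts 1/12 s, in which the tool goes at most 41.7 mm and 7.16 degrees, less where a joint would pass 70% of its speed; a pose out of reach is approached as far as the arm can. A call with a number of a shift or a turn outside -1 to 1 is refused whole. A call with a gripper value outside its range is refused whole. "fingers" is the opening, from 0 (shut) to 1 (fully open), set as the call begins (left out, the last holds). The fingers move at their own pace and stop on an object; "squeeze" is the grip in N (left out, the last holds). Time passes only in rows, so rows that do not move let the fingers close, or fill a call up. It gives the time, the measured TCP pose, the force, the opening and the grip force at its end, in the units of the state.
- sense(): the state, without advancing time (a new reading comes with each control period).
- imaging.read_camera(name): name is "scene" or "top" or "wrist"; returns a dict with "img" (400x640x3 uint8, red, green, blue), "fx", "fy", "cx", "cy" (pixels), "rvec" (rotation vector, rad) and "tvec" (3), from world to camera coordinates, as OpenCV has them; the wrist camera has in their place "T_tool_cam" (4x4, takes a point from camera to tool coordinates, whose origin is the TCP and whose axes are the flange's). Camera axes: x right, y down, z forward; pixel columns grow to the right and rows downward; lengths in mm; the calibration is good to about 2 mm. The wrist camera is an equidistant fisheye: a pixel r from the principal point sees the ray r / f radians off the axis. A picture is of the moment at which its call begins: read the wrist's pose just before it. There is no depth.
- job.close_job(): hands the job in; it is judged then, once.
The state is a dict: "time": time; "joint_pos": joint angles; "joint_velocities": joint speeds; "tau": joint torques, N m; "position": TCP position; "tool_rot": TCP orientation; "wrist_force": force on the tool from outside, world axes, zero at the start; "moment": the same for the moment, N m; "width": finger opening in mm; "gripper_force": force on a finger pad.
Only numpy, scipy, OpenCV 4.12 (cv2) and the standard library are available. Lean on these libraries where they do the work, as an engineer would, in place of code of your own. Each camera call takes 0.05 s, during which the arm holds its last target. There are 200 camera calls.

## Task

Load the empty white diffuser: bring the metal tray with its two scent tablets to the ledge without spilling them and slide it nose first into the slot, then push gently until you feel the keel under its nose drop into the catch and stop it. How deep the catch is set cannot be seen and differs from unit to unit, so feel for it, do not shove the diffuser out of its place, and leave the tray caught with both tablets lying in it, and everything else on the console where it was.

Things in the scene. Friction and masses are not known exactly. Their poses are not given: they have to be found in the camera images.
- diffuser: White plastic diffuser, standing on rubber feet: pushed harder than about 18 N it skids. 112 mm wide, 150 deep, 43 high, with a fan tower 85 high on its rear 54 mm. Origin on the console under the middle of the slot's mouth; x points into the slot, z up. The slot is 66 wide; its ceiling (lintel, grille) is 26 mm above its floor; it ends at the tower's face 96 mm past the mouth.
- ledge (a point): Middle of the top of the flat loading ledge in front of the mouth, at x = -50 mm in the diffuser's frame. The ledge is 74 mm wide, without side walls, reaches 100 mm out from the mouth, and its top is 8 mm above the console, in one plane with the slot floor.
- mouth (a point): Middle of the lower edge of the slot's mouth, at floor level; axes as the diffuser's. Past it a groove 14 mm wide and 8 deep runs across the slot floor, out of sight: the catch. Its middle lies somewhere 40 to 80 mm past the mouth, a different setting each time. 
- tray: Loose aluminium tray, 138 mm long (x -76 to 62), 60 wide (y), about 0.14 kg empty. Origin at the level of its feet; x points to its nose, z up. Floor plate z 6 to 9. It stands on a keel under the nose (x 50 to 58, 50 wide, 6 high) and a like rear foot (x -46 to -38). Two open cells, walls to z = 18, fill x -31 to 62.
- fin (a point): Grasp point in the tray's upright grip fin, at x = -46, z = 35 mm in the tray's frame. The fin is 10 mm thick (y), 24 long (x -58 to -34) and rises from the floor plate to z = 50; fingers close along the tray's y.
- nose (a point): Middle of the keel's underside, x = +54, z = 0 in the tray's frame. When the keel is over the catch and the tray is not held up, the nose drops 6 mm by its weight (tray leaning 3.5 degrees nose down, rear foot still on the ledge) and the groove's far wall stops the tray. Held up or pushed fast, it passes over; it can be drawn back and tried again.
- tail (a point): Middle of the outer face of the tail wall, x = -76, z = 13 mm in the tray's frame. The wall spans the tray's width, z 6 to 20: the place to push. Let go on ledge and floor, the tray slides easily (2 to 6 N, with a short peak as it is first touched).
- tablet_a: Loose round ceramic scent tablet, 41 mm across, 10 mm thick, 35 g, lying in the tray's cell next to the fin. Origin: centre of its underside.
- tablet_b: The same, in the cell at the nose.
- dish: Bystander: turquoise glass dish 110 mm across, 35 mm high; origin centre of its underside.
- key: Bystander: steel vehicle key about 80 mm long, 10 mm high, lying flat; origin on the console near its middle.
- bookend: Bystander: L-shaped marble bookend, 100 by 100 mm, 140 mm high; origin centre of its underside.
- mabkhara: Bystander: square wooden incense burner with hinged lid, 90 by 90 mm, 125 mm high closed, up to 215 mm with the lid open; origin centre of its underside.
- perfume: Bystander: amber glass bottle 44 mm across, 100 mm high; origin centre of its underside.
- finjan: Bystander: small white coffee cup 60 mm across, 50 mm high; origin centre of its underside.
Things that resemble listed ones, but are neither listed nor needed, are in the scene too. Of the things like the tray, leave any that is turquoise; of the rest the larger one is meant.

How it is judged:
By the outcome, as a careful person would: the job done as asked, in the order asked, and still so for the second after the job is handed in, with the robot touching nothing.
It also fails if it takes over 59 s, if anything falls off the work surface, if the arm or the gripper's body presses on something with over 40 N, if the wrist force passes 120 N, or if a joint passes its speed limit or range.

## Working session

There is one attempt and no reset: what is moved stays moved. The work goes in short steps, Python scripts to look and compute and a tool call to move; the robot and the scene stay as the last step left them, time stands still between calls to the robot, and variables do not carry over. Pictures are saved under pics/ and viewed, at most 10 in all, crops included, and the job is handed in when it is done.

Besides the shell and the picture viewer there is one more tool, called in YAML: its name, and indented under it one key for each argument. send_rows: Moves the arm, as the interface text tells. Its arguments: {"type":"object","properties":{"plan":{"type":"array","items":{"type":"object","properties":{"dp":{"type":"array","items":{"type":"number","minimum":-1,"maximum":1}},"twist":{"type":"array","items":{"type":"number","minimum":-1,"maximum":1}}}}},"fingers":{"type":"number"},"squeeze":{"type":"number"}},"required":["plan"]}

```bash
ls; mkdir -p pics
python3 - <<'E'
from cell import sense, imaging, job, manip
import cv2
print(sense()); print(manip.pinch_z)
for n in ("scene","top"):
    c=imaging.read_camera(n); cv2.imwrite(f"pics/{n}1.png",c["img"][:,:,::-1]); print({k:v for k,v in c.items() if k!="img"})
E
```

```text
pics
{'time': 0.0, 'joint_pos': array([70.53735283, 22.01457935,  0.93608587, 78.56301419, -0.36023293,
       79.53834375, -2.66449596]), 'joint_velocities': array([-0.03313225,  0.01355259,  0.00801909, -0.01152814, -0.01053672,
        0.04193261,  0.016166  ]), 'tau': array([-2.15767745e-04, -6.27588916e+01,  8.44240151e-01, -3.71821618e+01,
        1.65911688e-02,  1.43015053e-02, -1.05290326e-05]), 'position': array([ 170.69985867, -600.69920576,  230.2724292 ]), 'tool_rot': array([-1.79886892e+02,  2.01685021e-03,  1.58642011e+01]), 'wrist_force': array([0.11904844, 0.10223862, 1.59704   ]), 'moment': array([ 0.01257256, -0.02554366, -0.01236584]), 'gripper_force': 0.0, 'width': 85.20472644102739}
-18.700000000000003
{'fx': 511.1488699733271, 'fy': 511.1488699733271, 'cx': 321.3118056601483, 'cy': 197.53910119224486, 'rvec': array([ 2.4085916 ,  0.72669342, -0.21821879]), 'tvec': array([-414.45099462, -205.69434906, 1682.20025171])}
{'fx': 477.78459496565085, 'fy': 477.78459496565085, 'cx': 320.9479353450291, 'cy': 198.58084796263867, 'rvec': array([ 2.14181172, -2.17686289,  0.09786784]), 'tvec': array([-8.02957100e-01,  5.15142263e+02,  1.18040484e+03])}
```

View pics/scene1.png

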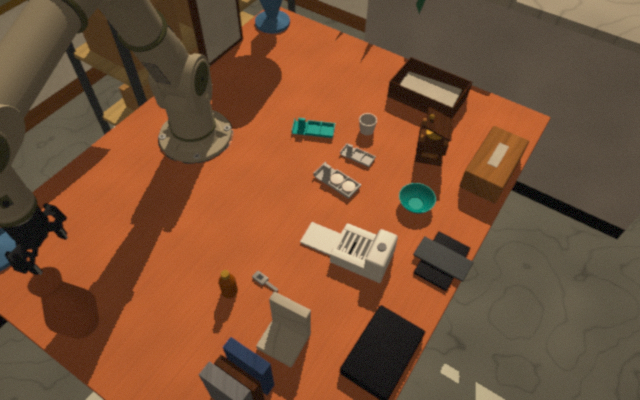

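View pics/top1.png

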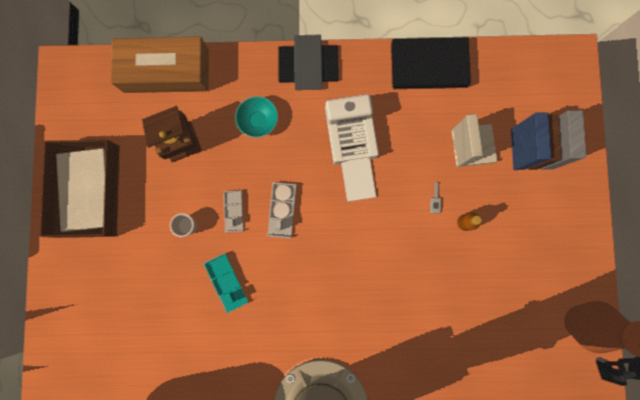

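The scene picture shows the tray (two tablets) at about (337,180), the small decoy at (358,155), the turquoise one at (313,128) and the diffuser at (350,248). In the top view (up is +x) the tray is at (283,208), nose up. The diffuser is at (352,145) with its ledge ending near (360,195) and the dish at (256,117). Next I'll measure from a crop.

```bash
cat > h.py <<'E'
from cell import sense, imaging, job, manip
import cv2, numpy as np
from scipy.spatial.transform import Rotation as R
def plane(c,uv,z):
    uv=np.atleast_2d(uv).astype(float); M=cv2.Rodrigues(c["rvec"])[0]; o=-M.T@c["tvec"]
    d=np.c_[(uv-[c["cx"],c["cy"]])/[c["fx"],c["fy"]],np.ones(len(uv))]@M
    return o+d*((z-o[2])/d[:,2])[:,None]
def wplane(c,uv,z,s):
    uv=np.atleast_2d(uv).astype(float); q=uv-[c["cx"],c["cy"]]; r=np.linalg.norm(q,axis=1); th=r/c["fx"]
    d=np.c_[q/np.maximum(r,1e-9)[:,None]*np.sin(th)[:,None],np.cos(th)]
    T=np.array(c["T_tool_cam"]); W=R.from_euler("xyz",s["tool_rot"],degrees=True).as_matrix()
    o=s["position"]+W@T[:3,3]; d=d@(W@T[:3,:3]).T
    return o+d*((z-o[2])/d[:,2])[:,None]
E
python3 - <<'E'
from h import *
c=imaging.read_camera("top"); im=c["img"]
cv2.imwrite("pics/crop.png",cv2.resize(im[85:245,215:395,::-1],None,fx=3.75,fy=3.75,interpolation=cv2.INTER_CUBIC))
hsv=cv2.cvtColor(im,cv2.COLOR_RGB2HSV); m=((hsv[...,1]<90)&(hsv[...,2]>90)).astype(np.uint8)
for nm,(x0,x1,y0,y1),z in (("tray",(260,305,175,245),18),("ledge",(335,385,164,205),8),("body",(320,385,120,162),43)):
    q=np.zeros_like(m); q[y0:y1,x0:x1]=m[y0:y1,x0:x1]
    k=max(cv2.findContours(q,cv2.RETR_EXTERNAL,cv2.CHAIN_APPROX_NONE)[0],key=cv2.contourArea)
    b=cv2.boxPoints(cv2.minAreaRect(plane(c,k[:,0],z)[:,:2].astype(np.float32)))
    print(nm,b.round(1).tolist(),[np.linalg.norm(b[i]-b[i-1]).round(1) for i in (1,2)],b.mean(0))
E
```

```text
tray [[418.1000061035156, 69.0999984741211], [554.7000122070312, 54.20000076293945], [561.0999755859375, 113.5999984741211], [424.6000061035156, 128.60000610351562]] [np.float32(137.3), np.float32(59.8)] [489.63562   91.383804]
ledge [[510.1000061035156, -75.30000305175781], [520.2999877929688, -149.89999389648438], [616.4000244140625, -136.6999969482422], [606.2000122070312, -62.099998474121094]] [np.float32(75.3), np.float32(97.0)] [ 563.26276 -106.01924]
body [[605.7999877929688, -154.3000030517578], [711.4000244140625, -156.3000030517578], [713.7000122070312, -27.799999237060547], [608.2000122070312, -25.899999618530273]] [np.float32(105.6), np.float32(128.4)] [659.77515 -91.08345]
```

View pics/crop.png

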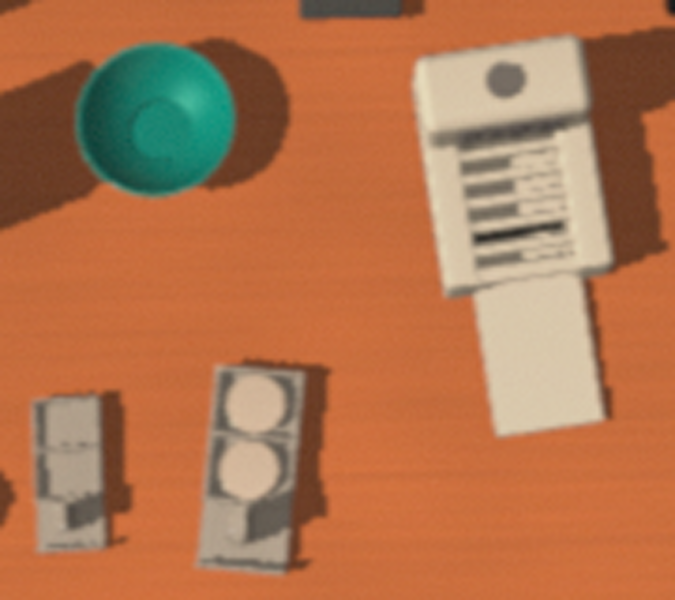

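In the crop the tray's nose is up at about (260,370) with the fin at (250,520). The ledge's front edge runs (497,436)–(605,418). That puts the fin near (451,96) at yaw −6.2°, and the mouth near (614,−99) with the axis at +7.8°. I'm moving off now.

send_rows:
  plan:
    - {"dp": [0.9, -1, 0], "twist": [0, 0, 0.6]}
    - {"dp": [0.9, -1, 0], "twist": [0, 0, 0.6]}
    - {"dp": [0.9, -1, 0], "twist": [0, 0, 0.6]}
    - {"dp": [0.9, -1, 0], "twist": [0, 0, 0.6]}
    - {"dp": [0.9, -1, 0], "twist": [0, 0, 0.6]}
    - {"dp": [0.9, -1, 0], "twist": [0, 0, 0.6]}
    - {"dp": [0.9, -1, 0], "twist": [0, 0, 0.6]}
    - {"dp": [0.9, -1, 0], "twist": [0, 0, 0.6]}
  fingers: 1

```text
time: 0.82
position: [327.6, -382.5, 231.3]
tool_rot: [-180.0, 0.0, -6.3]
wrist_force: [0.7, -0.4, 0.1]
width: 85.5
gripper_force: 0.0
```

send_rows:
  plan:
    - {"dp": [0.4, -1, 0]}
    - {"dp": [0.4, -1, 0]}
    - {"dp": [0.4, -1, 0]}
    - {"dp": [0.4, -1, 0]}
    - {"dp": [0.4, -1, 0]}
    - {"dp": [0.3, -1, 0]}
    - {"dp": [0.3, -1, 0]}
    - {"dp": [0.3, -1, 0]}

```text
validation failed for argument at $.pl...
```

send_rows:
  plan:
    - {"dp": [0.3, -1, 0]}
    - {"dp": [0.3, -1, 0]}
    - {"dp": [0.3, -1, 0]}
    - {"dp": [0.3, -1, 0]}
    - {"dp": [0.3, -1, 0]}
    - {"dp": [0.3, -1, 0]}
    - {"dp": [0.3, -1, 0]}
    - {"dp": [0.3, -1, 0]}

```text
validation failed for argument at $.pl...
```

Each row needs a twist as well, so I'm sending zeros.

send_rows:
  plan:
    - {"dp": [0.4, -1, 0], "twist": [0, 0, 0]}
    - {"dp": [0.4, -1, 0], "twist": [0, 0, 0]}
    - {"dp": [0.4, -1, 0], "twist": [0, 0, 0]}
    - {"dp": [0.4, -1, 0], "twist": [0, 0, 0]}
    - {"dp": [0.4, -1, 0], "twist": [0, 0, 0]}
    - {"dp": [0.3, -1, 0], "twist": [0, 0, 0]}
    - {"dp": [0.3, -1, 0], "twist": [0, 0, 0]}
    - {"dp": [0.3, -1, 0], "twist": [0, 0, 0]}

```text
time: 1.48
position: [420.7, -191.8, 231.2]
tool_rot: [-180.0, 0.0, -6.1]
wrist_force: [0.9, 0.6, 0.1]
width: 85.4
gripper_force: 0.0
```

send_rows:
  plan:
    - {"dp": [0.3, -1, 0], "twist": [0, 0, 0]}
    - {"dp": [0.3, -1, 0], "twist": [0, 0, 0]}
    - {"dp": [0.3, -1, 0], "twist": [0, 0, 0]}
    - {"dp": [0.3, -1, 0], "twist": [0, 0, 0]}
    - {"dp": [0.3, -1, 0], "twist": [0, 0, 0]}
    - {"dp": [0.3, -1, 0], "twist": [0, 0, 0]}
    - {"dp": [0.3, -1, 0], "twist": [0, 0, 0]}
    - {"dp": [0.3, -1, 0], "twist": [0, 0, 0]}

```text
time: 2.15
position: [501.8, 0.6, 231.2]
tool_rot: [180.0, 0.0, -6.1]
wrist_force: [0.1, -0.1, 0.0]
width: 85.6
gripper_force: 0.0
```

Run:
```python
from h import *
s=sense(); c=imaging.read_camera("wrist"); cv2.imwrite("pics/w1.png",c["img"][:,:,::-1]); print(s["position"],s["tool_rot"],{k:v for k,v in c.items() if k!="img"})
import pickle; pickle.dump((s,c),open("w1.pkl","wb"))
```

```text
[501.76770821   0.58019213 231.22054251] [ 1.79998310e+02  9.14852395e-03 -6.14847579e+00] {'fx': 309.70691628693146, 'fy': 309.70691628693146, 'cx': 319.0841150479573, 'cy': 199.62035220258662, 'T_tool_cam': array([[-9.43683218e-04, -9.46721252e-01, -3.22052760e-01,
         8.30838472e+01],
       [ 9.99999470e-01, -1.02629697e-03,  8.67386968e-05,
         2.81269733e-02],
       [-4.12639140e-04, -3.22052507e-01,  9.46721718e-01,
        -1.42230556e+02],
       [ 0.00000000e+00,  0.00000000e+00,  0.00000000e+00,
         1.00000000e+00]])}
```

View pics/w1.png

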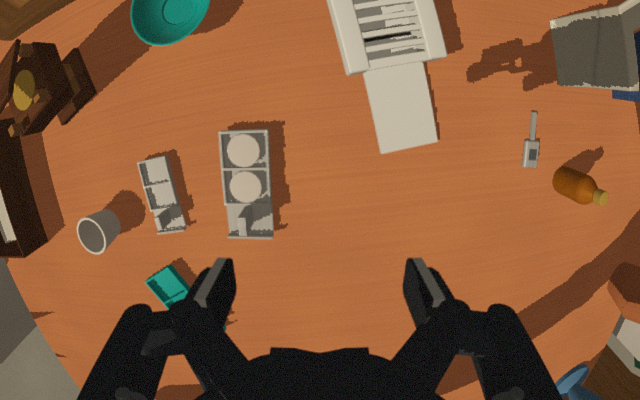

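The wrist picture shows the tray between (220,131) and (272,238) with its tablets at (243,150) and (245,187). The ledge's front corners are (383,153) and (438,141), and it meets the mouth around (366,72)–(427,62).

Run:
```python
from h import *
import pickle; s,c=pickle.load(open("w1.pkl","rb"))
im=c["img"]; hsv=cv2.cvtColor(im,cv2.COLOR_RGB2HSV); m=((hsv[...,1]<90)&(hsv[...,2]>70)).astype(np.uint8)
for nm,(x0,x1,y0,y1),z in (("tray",(210,285,120,250),18),("ledge",(355,445,76,165),8)):
    q=np.zeros_like(m); q[y0:y1,x0:x1]=m[y0:y1,x0:x1]
    k=max(cv2.findContours(q,cv2.RETR_EXTERNAL,cv2.CHAIN_APPROX_NONE)[0],key=cv2.contourArea)
    b=cv2.boxPoints(cv2.minAreaRect(wplane(c,k[:,0],z,s)[:,:2].astype(np.float32)))
    print(nm,b.round(1).tolist(),[np.linalg.norm(b[i]-b[i-1]).round(1) for i in (1,2)],b.mean(0))
print("traycorners",wplane(c,[(220,131),(269,130),(272,238),(229,238)],19,s).round(1))
print("fin top",wplane(c,[(238,210),(247,207),(238,235),(247,235)],50,s).round(1))
print("ledge",wplane(c,[(383,153),(438,141),(366,72),(427,62)],8,s).round(1))
```

```text
tray [[418.1000061035156, 67.9000015258789], [556.9000244140625, 53.5], [563.2999877929688, 114.80000305175781], [424.5, 129.1999969482422]] [np.float32(139.5), np.float32(61.6)] [490.70386  91.31081]
ledge [[510.70001220703125, -74.4000015258789], [520.7000122070312, -149.89999389648438], [615.7000122070312, -137.39999389648438], [605.7000122070312, -61.900001525878906]] [np.float32(76.1), np.float32(95.8)] [ 563.1865   -105.913956]
traycorners [[562.1 111.5  19. ]
 [554.8  52.7  19. ]
 [419.4  70.   19. ]
 [424.5 127.4  19. ]]
fin top [[472.5  96.9  50. ]
 [475.   85.6  50. ]
 [441.4 103.4  50. ]
 [440.4  92.4  50. ]]
ledge [[ 511.6  -78.5    8. ]
 [ 521.3 -150.4    8. ]
 [ 610.2  -66.     8. ]
 [ 619.6 -142.1    8. ]]
```

send_rows:
  plan:
    - {"dp": [-0.4, -0.6, 0.5], "twist": [0, 0, 0]}
    - {"dp": [-0.4, -0.6, 0.5], "twist": [0, 0, 0]}
    - {"dp": [-0.4, -0.6, 0.5], "twist": [0, 0, 0]}
    - {"dp": [-0.4, -0.6, 0.5], "twist": [0, 0, 0]}
    - {"dp": [-0.4, -0.6, 0.5], "twist": [0, 0, 0]}
    - {"dp": [-0.4, -0.56, 0.5], "twist": [0, 0, 0]}
    - {"dp": [0, 0, 0.5], "twist": [0, 0, 0]}
    - {"dp": [0, 0, 0.3], "twist": [0, 0, 0]}

```text
time: 2.87
position: [450.3, 94.9, 135.1]
tool_rot: [180.0, 0.1, -6.0]
wrist_force: [-0.2, -0.3, -0.1]
width: 85.3
gripper_force: 0.0
```

send_rows:
  plan:
    - {"dp": [0.04, -0.02, 0.8], "twist": [0, 0, 0]}
    - {"dp": [0, 0, 0.8], "twist": [0, 0, 0]}
    - {"dp": [0, 0, 0.8], "twist": [0, 0, 0]}
    - {"dp": [0, 0, 0.8], "twist": [0, 0, 0]}
    - {"dp": [0, 0, 0.7], "twist": [0, 0, 0]}
    - {"dp": [0, 0, 0.5], "twist": [0, 0, 0]}
    - {"dp": [0, 0, 0.24], "twist": [0, 0, 0]}
    - {"dp": [0, 0, 0], "twist": [0, 0, 0]}

```text
time: 3.53
position: [451.8, 93.9, 19.1]
tool_rot: [180.0, 0.1, -6.2]
wrist_force: [0.3, -0.9, -0.0]
width: 85.5
gripper_force: 0.0
```

send_rows:
  plan:
    - {"dp": [0, 0, 0], "twist": [0, 0, 0]}
    - {"dp": [0, 0, 0], "twist": [0, 0, 0]}
    - {"dp": [0, 0, 0], "twist": [0, 0, 0]}
    - {"dp": [0, 0, 0], "twist": [0, 0, 0]}
    - {"dp": [0, 0, 0], "twist": [0, 0, 0]}
    - {"dp": [0, 0, 0], "twist": [0, 0, 0]}
    - {"dp": [0, 0, 0], "twist": [0, 0, 0]}
    - {"dp": [0, 0, 0], "twist": [0, 0, 0]}
  fingers: 0
  squeeze: 50

```text
time: 4.2
position: [452.9, 95.0, 20.8]
tool_rot: [-180.0, -0.1, -6.1]
wrist_force: [-1.5, 0.7, 5.1]
width: 9.4
gripper_force: 49.5
```

send_rows:
  plan:
    - {"dp": [0, 0, -0.1], "twist": [0, 0, 0]}
    - {"dp": [0, 0, -0.2], "twist": [0, 0, 0]}
    - {"dp": [0, 0, -0.35], "twist": [0, 0, 0]}
    - {"dp": [0, 0, -0.5], "twist": [0, 0, 0]}
    - {"dp": [0, 0, -0.5], "twist": [0, 0, 0]}
    - {"dp": [0, 0, -0.4], "twist": [0, 0, 0]}
    - {"dp": [0, 0, -0.25], "twist": [0, 0, 0]}
    - {"dp": [0, 0, -0.1], "twist": [0, 0, 0]}

```text
time: 4.87
position: [453.1, 94.7, 81.6]
tool_rot: [-180.0, -0.1, -6.2]
wrist_force: [-0.4, 0.1, -1.2]
width: 9.4
gripper_force: 48.7
```

send_rows:
  plan:
    - {"dp": [0.05, 0.2, 0], "twist": [0, 0, -0.1]}
    - {"dp": [0.1, 0.4, 0], "twist": [0, 0, -0.2]}
    - {"dp": [0.12, 0.55, 0], "twist": [0, 0, -0.2]}
    - {"dp": [0.14, 0.6, 0], "twist": [0, 0, -0.2]}
    - {"dp": [0.14, 0.6, 0], "twist": [0, 0, -0.2]}
    - {"dp": [0.14, 0.6, 0], "twist": [0, 0, -0.2]}
    - {"dp": [0.14, 0.6, 0], "twist": [0, 0, -0.2]}
    - {"dp": [0.14, 0.6, 0], "twist": [0, 0, -0.2]}

```text
time: 5.53
position: [470.8, -11.4, 79.5]
tool_rot: [-180.0, 0.1, 0.8]
wrist_force: [-0.2, 1.2, -2.3]
width: 9.3
gripper_force: 48.7
```

send_rows:
  plan:
    - {"dp": [0.07, 0.6, 0], "twist": [0, 0, -0.2]}
    - {"dp": [0.07, 0.6, 0], "twist": [0, 0, -0.2]}
    - {"dp": [0.07, 0.6, 0], "twist": [0, 0, -0.2]}
    - {"dp": [0.07, 0.6, 0], "twist": [0, 0, -0.2]}
    - {"dp": [0.07, 0.6, 0], "twist": [0, 0, -0.2]}
    - {"dp": [0.06, 0.55, 0], "twist": [0, 0, -0.2]}
    - {"dp": [0.05, 0.4, 0], "twist": [0, 0, -0.2]}
    - {"dp": [0.02, 0.2, 0], "twist": [0, 0, -0.1]}

```text
time: 6.2
position: [489.1, -115.0, 79.4]
tool_rot: [-180.0, 0.1, 7.5]
wrist_force: [-0.2, -0.4, -2.0]
width: 8.8
gripper_force: 48.7
```

Run:
```python
from h import *
s=sense(); c=imaging.read_camera("wrist"); cv2.imwrite("pics/w2.png",c["img"][:,:,::-1]); print(s["position"],s["tool_rot"])
import pickle; pickle.dump((s,c),open("w2.pkl","wb"))
```

```text
[ 489.14488348 -115.00596605   79.42777796] [-1.79994862e+02  8.35776661e-02  7.54474560e+00]
```

View pics/w2.png

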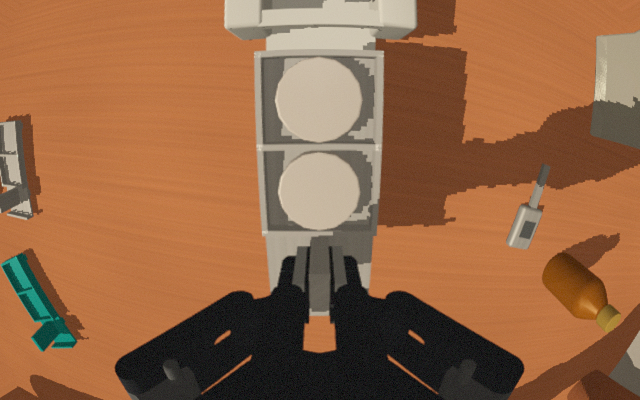

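The tray hangs level and lined up, with tablets at (319,100) and (319,190). Its nose edge runs (255,52)–(383,52), the ledge shows at row 42 from 267 to 376, and the diffuser's front is above that.

Run:
```python
from h import *
import pickle; s,c=pickle.load(open("w2.pkl","rb"))
im=c["img"]; 
M=np.array([614.8,-99]); u=np.array([np.cos(np.radians(7.6)),np.sin(np.radians(7.6))]); v=np.array([-u[1],u[0]])
f=lambda uv,z:[((p[:2]-M)@u).round(1).item() or 0 for p in wplane(c,uv,z,s)],[((p[:2]-M)@v).round(1).item() for p in wplane(c,uv,z,s)]
hsv=cv2.cvtColor(im,cv2.COLOR_RGB2HSV); m=(hsv[...,1]<90)&(hsv[...,2]>70)
for r in (35,40,44,47):
    x=np.where(m[r,200:440])[0]+200; print(r,x.min(),x.max(),f([(x.min(),r),(x.max(),r)],8))
print("tray",f([(255,52),(383,52),(261,234),(377,234)],78))
print("front top corners",f([(226,30),(415,30)],43))
print("tcp",(s["position"][:2]-M)@u,(s["position"][:2]-M)@v)
```

```text
Traceback (most recent call last):
NameError: name 'uv' is not defined. Did you mean: 'u'?
```

Run:
```python
from h import *
import pickle; s,c=pickle.load(open("w2.pkl","rb"))
im=c["img"]; a=np.radians(7.6)
M=np.array([614.8,-99]); U=np.array([[np.cos(a),-np.sin(a)],[np.sin(a),np.cos(a)]])
f=lambda uv,z:((wplane(c,uv,z,s)[:,:2]-M)@U).round(1).tolist()
hsv=cv2.cvtColor(im,cv2.COLOR_RGB2HSV); m=(hsv[...,1]<90)&(hsv[...,2]>70)
for r in (35,40,44,47):
    x=np.where(m[r,200:440])[0]+200; print(r,x.min(),x.max(),f([(x.min(),r),(x.max(),r)],8))
print("tray",f([(255,52),(383,52),(261,234),(377,234)],78))
print("front top corners",f([(226,30),(415,30)],43))
print("tcp",(s["position"][:2]-M)@U)
```

```text
35 236 405 [[3.2, 57.5], [3.2, -58.7]]
40 266 375 [[-2.1, 36.4], [-2.1, -37.5]]
44 266 375 [[-5.0, 36.4], [-5.0, -37.4]]
47 266 374 [[-7.1, 36.4], [-7.2, -36.7]]
tray [[-21.1, 29.8], [-21.2, -28.7], [-111.2, 30.8], [-111.3, -29.3]]
front top corners [[-0.7, 54.3], [-0.7, -55.1]]
tcp [-126.6681955     0.75332984]
```

send_rows:
  plan:
    - {"dp": [0, 0.04, 0.1], "twist": [0, 0, 0]}
    - {"dp": [0, 0, 0.25], "twist": [0, 0, 0]}
    - {"dp": [0, 0, 0.4], "twist": [0, 0, 0]}
    - {"dp": [0, 0, 0.4], "twist": [0, 0, 0]}
    - {"dp": [0, 0, 0.4], "twist": [0, 0, 0]}
    - {"dp": [0, 0, 0.25], "twist": [0, 0, 0]}
    - {"dp": [0, 0, 0.12], "twist": [0, 0, 0]}
    - {"dp": [0, 0, 0], "twist": [0, 0, 0]}

```text
time: 6.92
position: [489.2, -113.5, 31.2]
tool_rot: [-179.9, 0.1, 7.6]
wrist_force: [0.3, 0.0, -2.5]
width: 9.4
gripper_force: 48.7
```

send_rows:
  plan:
    - {"dp": [0.1, 0, 0], "twist": [0, 0, 0]}
    - {"dp": [0.2, 0, 0], "twist": [0, 0, 0]}
    - {"dp": [0.2, 0, 0], "twist": [0, 0, 0]}
    - {"dp": [0.2, 0, 0], "twist": [0, 0, 0]}
    - {"dp": [0.1, 0, 0], "twist": [0, 0, 0]}
    - {"dp": [0, 0, 0], "twist": [0, 0, 0]}
    - {"dp": [0, 0, 0], "twist": [0, 0, 0]}
    - {"dp": [0, 0, 0], "twist": [0, 0, 0]}

```text
time: 7.58
position: [509.5, -111.2, 32.2]
tool_rot: [-180.0, 0.0, 7.6]
wrist_force: [0.4, -0.5, -2.9]
width: 8.9
gripper_force: 48.7
```

Run:
```python
from h import *
s=sense(); c=imaging.read_camera("wrist"); im=c["img"]; print(s["position"],s["tool_rot"])
cv2.imwrite("pics/w3.png",cv2.resize(im[:260,180:460,::-1],None,fx=2.3,fy=2.3,interpolation=cv2.INTER_CUBIC))
import pickle; pickle.dump((s,c),open("w3.pkl","wb"))
```

```text
[ 509.52008659 -111.17192183   32.2421982 ] [-1.79991786e+02  1.67235319e-02  7.61276455e+00]
```

View pics/w3.png

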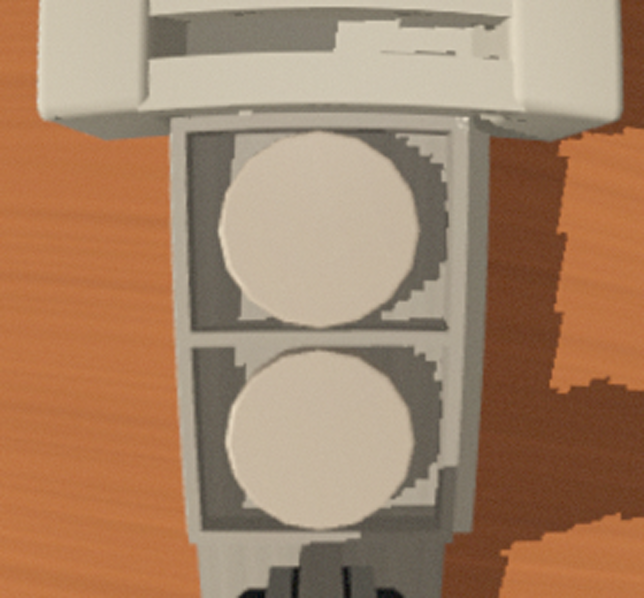

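In the enlarged crop the tray's nose is just at the mouth, spanning 170–470 (centre 320). The diffuser spans 38–622 (centre 330), so the tray sits about 1.9 mm to the left. I'll correct that and then enter.

send_rows:
  plan:
    - {"dp": [0, 0.04, 0], "twist": [0, 0, 0]}
    - {"dp": [0, 0.04, 0], "twist": [0, 0, 0]}
    - {"dp": [0, 0, 0], "twist": [0, 0, 0]}
    - {"dp": [0, 0, 0], "twist": [0, 0, 0]}
    - {"dp": [0, 0, 0], "twist": [0, 0, 0]}
    - {"dp": [0, 0, 0], "twist": [0, 0, 0]}
    - {"dp": [0, 0, 0], "twist": [0, 0, 0]}
    - {"dp": [0, 0, 0], "twist": [0, 0, 0]}

```text
time: 8.3
position: [510.0, -113.1, 32.3]
tool_rot: [-180.0, -0.0, 7.6]
wrist_force: [-0.0, 1.1, -2.6]
width: 9.0
gripper_force: 48.7
```

```bash
cat > lat.py <<'E'
from h import *
s=sense(); c=imaging.read_camera("wrist"); im=c["img"]; print(s["position"],s["tool_rot"],s["wrist_force"])
hsv=cv2.cvtColor(im,cv2.COLOR_RGB2HSV); m=(hsv[...,1]<75)&(hsv[...,2]>100)
for r in range(10,46,6):
    x=np.where(m[r,150:500])[0]+150; print(r,x.min(),x.max(),(x.min()+x.max())/2,wplane(c,[(x.min(),r),(x.max(),r)],43,s)[:,:2].round(1).tolist())
E
python3 lat.py
```

```text
[ 509.95720223 -113.13350022   32.31777141] [-1.79992619e+02 -8.57608784e-04  7.61161417e+00] [-0.00756872  1.05354113 -2.63956488]
10 193 445 319.0 [[627.9, -41.7], [642.4, -151.4]]
16 193 445 319.0 [[625.0, -42.1], [639.5, -151.7]]
22 193 445 319.0 [[622.1, -42.6], [636.6, -152.0]]
28 193 445 319.0 [[619.3, -43.0], [633.8, -152.3]]
34 193 446 319.5 [[616.5, -43.5], [631.1, -153.1]]
40 192 446 319.0 [[613.7, -43.4], [628.3, -153.4]]
```

send_rows:
  plan:
    - {"dp": [0.1, 0, 0], "twist": [0, 0, 0]}
    - {"dp": [0.15, 0, 0], "twist": [0, 0, 0]}
    - {"dp": [0.15, 0, 0], "twist": [0, 0, 0]}
    - {"dp": [0.15, 0, 0], "twist": [0, 0, 0]}
    - {"dp": [0.15, 0, 0], "twist": [0, 0, 0]}
    - {"dp": [0.1, 0, 0], "twist": [0, 0, 0]}
    - {"dp": [0.08, 0, 0], "twist": [0, 0, 0]}
    - {"dp": [0, 0, 0], "twist": [0, 0, 0]}

```text
time: 9.02
position: [532.2, -110.1, 32.3]
tool_rot: [-180.0, -0.0, 7.6]
wrist_force: [-0.7, -0.4, -2.0]
width: 9.4
gripper_force: 48.7
```

send_rows:
  plan:
    - {"dp": [0, 0, 0.03], "twist": [0, 0, 0]}
    - {"dp": [0, 0, 0.03], "twist": [0, 0, 0]}
    - {"dp": [0, 0, 0.02], "twist": [0, 0, 0]}
    - {"dp": [0, 0, 0.02], "twist": [0, 0, 0]}
    - {"dp": [0, 0, 0], "twist": [0, 0, 0]}
    - {"dp": [0, 0, 0], "twist": [0, 0, 0]}
    - {"dp": [0, 0, 0], "twist": [0, 0, 0]}
    - {"dp": [0, 0, 0], "twist": [0, 0, 0]}

```text
time: 9.68
position: [531.8, -110.3, 29.9]
tool_rot: [-180.0, -0.0, 7.6]
wrist_force: [-0.1, -0.4, -1.4]
width: 9.0
gripper_force: 48.7
```

send_rows:
  plan:
    - {"dp": [0, 0, 0.02], "twist": [0, 0, 0]}
    - {"dp": [0, 0, 0.02], "twist": [0, 0, 0]}
    - {"dp": [0, 0, 0], "twist": [0, 0, 0]}
    - {"dp": [0, 0, 0], "twist": [0, 0, 0]}
    - {"dp": [0, 0, 0], "twist": [0, 0, 0]}
    - {"dp": [0, 0, 0], "twist": [0, 0, 0]}
    - {"dp": [0, 0, 0], "twist": [0, 0, 0]}
    - {"dp": [0, 0, 0], "twist": [0, 0, 0]}

```text
time: 10.35
position: [531.8, -110.3, 28.9]
tool_rot: [180.0, -0.0, 7.6]
wrist_force: [-0.4, 0.1, -0.4]
width: 9.3
gripper_force: 49.1
```

send_rows:
  plan:
    - {"dp": [0, 0, 0.02], "twist": [0, 0, 0]}
    - {"dp": [0, 0, 0], "twist": [0, 0, 0]}
    - {"dp": [0, 0, 0], "twist": [0, 0, 0]}
    - {"dp": [0, 0, 0], "twist": [0, 0, 0]}
    - {"dp": [0, 0, 0], "twist": [0, 0, 0]}
    - {"dp": [0, 0, 0], "twist": [0, 0, 0]}
    - {"dp": [0, 0, 0], "twist": [0, 0, 0]}
    - {"dp": [0, 0, 0], "twist": [0, 0, 0]}

```text
time: 11.02
position: [531.8, -110.3, 28.8]
tool_rot: [180.0, -0.0, 7.6]
wrist_force: [-3.3, -0.0, 5.1]
width: 9.4
gripper_force: 49.8
```

send_rows:
  plan:
    - {"dp": [0, 0, 0], "twist": [0, 0, 0]}
    - {"dp": [0, 0, 0], "twist": [0, 0, 0]}
    - {"dp": [0, 0, 0], "twist": [0, 0, 0]}
    - {"dp": [0, 0, 0], "twist": [0, 0, 0]}
    - {"dp": [0, 0, 0], "twist": [0, 0, 0]}
    - {"dp": [0, 0, 0], "twist": [0, 0, 0]}
    - {"dp": [0, 0, 0], "twist": [0, 0, 0]}
    - {"dp": [0, 0, 0], "twist": [0, 0, 0]}
  fingers: 0.5

```text
time: 11.68
position: [531.8, -110.3, 28.3]
tool_rot: [-180.0, 0.0, 7.6]
wrist_force: [-1.0, 0.1, 0.3]
width: 42.4
gripper_force: 0.0
```

send_rows:
  plan:
    - {"dp": [0, 0, -0.2], "twist": [0, 0, 0]}
    - {"dp": [0, 0, -0.4], "twist": [0, 0, 0]}
    - {"dp": [0, 0, -0.5], "twist": [0, 0, 0]}
    - {"dp": [0, 0, -0.5], "twist": [0, 0, 0]}
    - {"dp": [0, 0, -0.5], "twist": [0, 0, 0]}
    - {"dp": [0, 0, -0.3], "twist": [0, 0, 0]}
    - {"dp": [-0.2, 0, 0], "twist": [0, 0, 0]}
    - {"dp": [-0.4, 0, 0], "twist": [0, 0, 0]}

```text
time: 12.35
position: [517.5, -112.1, 89.0]
tool_rot: [180.0, -0.1, 7.6]
wrist_force: [-0.6, -0.8, -0.3]
width: 42.8
gripper_force: 0.0
```

send_rows:
  plan:
    - {"dp": [-0.8, 0, 0], "twist": [0, 0, 0]}
    - {"dp": [-0.8, 0, 0], "twist": [0, 0, 0]}
    - {"dp": [-0.2, 0, 0], "twist": [0, 0, 0]}
    - {"dp": [0, 0, 0], "twist": [0, 0, 0]}
    - {"dp": [0, 0, 0], "twist": [0, 0, 0]}
    - {"dp": [0, 0, 0], "twist": [0, 0, 0]}
    - {"dp": [0, 0, 0], "twist": [0, 0, 0]}
    - {"dp": [0, 0, 0], "twist": [0, 0, 0]}
  fingers: 0

```text
time: 13.02
position: [472.9, -117.9, 88.2]
tool_rot: [-180.0, -0.0, 7.6]
wrist_force: [0.3, 0.1, 0.5]
width: -0.0
gripper_force: 0.0
```

Run:
```python
from h import *
s=sense(); c=imaging.read_camera("wrist"); im=c["img"]; print(s["position"],s["tool_rot"],s["wrist_force"],s["width"])
cv2.imwrite("pics/w4.png",im[:,:,::-1])
import pickle; pickle.dump((s,c),open("w4.pkl","wb"))
```

```text
[ 472.89167177 -117.88203748   88.23944859] [-1.79972543e+02 -1.65590972e-02  7.64604100e+00] [0.25629603 0.1244775  0.4992618 ] -0.015004416306467799
```

View pics/w4.png

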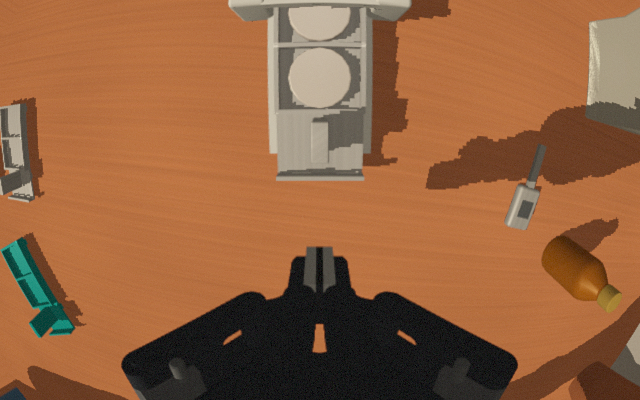

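The tray rests in the mouth with its tail wall at rows 176–181, columns 277–364, and both tablets in place. The fingers are shut behind it.

Run:
```python
from h import *
import pickle; s,c=pickle.load(open("w4.pkl","rb"))
W=R.from_euler("xyz",s["tool_rot"],degrees=True).as_matrix()
for z,px in ((28,[(277,178),(320,178),(364,178)]),(14,[(320,181)])): print((wplane(c,px,z,s)-s["position"])@W)
a=np.radians(7.6);U=np.array([[np.cos(a),-np.sin(a)],[np.sin(a),np.cos(a)]])
print((s["position"][:2]-[614.8,-99])@U)
```

```text
[[ 29.72272293 -28.51877538  60.26171498]
 [ 29.60237819   0.70653151  60.24767485]
 [ 29.68171993  30.64417351  60.23335105]]
[[23.65675098  0.75076716 74.24593749]]
[-1.43159010e+02  5.21142576e-02]
```

send_rows:
  plan:
    - {"dp": [0, 0.03, 0.3], "twist": [0, 0, 0]}
    - {"dp": [0, 0, 0.6], "twist": [0, 0, 0]}
    - {"dp": [0, 0, 0.7], "twist": [0, 0, 0]}
    - {"dp": [0, 0, 0.7], "twist": [0, 0, 0]}
    - {"dp": [0, 0, 0.4], "twist": [0, 0, 0]}
    - {"dp": [0, 0, 0.2], "twist": [0, 0, 0]}
    - {"dp": [0, 0, 0], "twist": [0, 0, 0]}
    - {"dp": [0, 0, 0], "twist": [0, 0, 0]}

```text
time: 13.73
position: [472.7, -118.9, 16.0]
tool_rot: [-180.0, -0.0, 7.6]
wrist_force: [-1.3, -0.1, 1.7]
width: 0.1
gripper_force: 0.0
```

send_rows:
  plan:
    - {"dp": [0.1, 0, 0], "twist": [0, 0, 0]}
    - {"dp": [0.12, 0, 0], "twist": [0, 0, 0]}
    - {"dp": [0.1, 0, 0], "twist": [0, 0, 0]}
    - {"dp": [0.08, 0, 0], "twist": [0, 0, 0]}
    - {"dp": [0.04, 0, 0], "twist": [0, 0, 0]}
    - {"dp": [0.03, 0, 0], "twist": [0, 0, 0]}
    - {"dp": [0.03, 0, 0], "twist": [0, 0, 0]}
    - {"dp": [0.03, 0, 0], "twist": [0, 0, 0]}

```text
time: 14.4
position: [485.5, -117.2, 15.8]
tool_rot: [-180.0, 0.0, 7.6]
wrist_force: [-0.4, -0.8, 0.1]
width: -0.0
gripper_force: 0.0
```

send_rows:
  plan:
    - {"dp": [0.03, 0, 0], "twist": [0, 0, 0]}
    - {"dp": [0.03, 0, 0], "twist": [0, 0, 0]}
    - {"dp": [0.03, 0, 0], "twist": [0, 0, 0]}
    - {"dp": [0.03, 0, 0], "twist": [0, 0, 0]}
    - {"dp": [0.03, 0, 0], "twist": [0, 0, 0]}
    - {"dp": [0.03, 0, 0], "twist": [0, 0, 0]}
    - {"dp": [0.03, 0, 0], "twist": [0, 0, 0]}
    - {"dp": [0.03, 0, 0], "twist": [0, 0, 0]}

```text
time: 15.07
position: [490.8, -116.6, 15.7]
tool_rot: [-180.0, 0.1, 7.6]
wrist_force: [-2.3, -0.9, 2.7]
width: -0.1
gripper_force: 1.7
```

send_rows:
  plan:
    - {"dp": [0.03, 0, 0], "twist": [0, 0, 0]}
    - {"dp": [0.03, 0, 0], "twist": [0, 0, 0]}
    - {"dp": [0.03, 0, 0], "twist": [0, 0, 0]}
    - {"dp": [0.03, 0, 0], "twist": [0, 0, 0]}
    - {"dp": [0.03, 0, 0], "twist": [0, 0, 0]}
    - {"dp": [0.03, 0, 0], "twist": [0, 0, 0]}
    - {"dp": [0.03, 0, 0], "twist": [0, 0, 0]}
    - {"dp": [0.03, 0, 0], "twist": [0, 0, 0]}

```text
time: 15.73
position: [497.6, -115.6, 15.8]
tool_rot: [-180.0, -0.0, 7.6]
wrist_force: [-1.5, -0.7, -0.7]
width: 0.2
gripper_force: 0.5
```

send_rows:
  plan:
    - {"dp": [0.03, 0, 0], "twist": [0, 0, 0]}
    - {"dp": [0.03, 0, 0], "twist": [0, 0, 0]}
    - {"dp": [0.03, 0, 0], "twist": [0, 0, 0]}
    - {"dp": [0.03, 0, 0], "twist": [0, 0, 0]}
    - {"dp": [0.03, 0, 0], "twist": [0, 0, 0]}
    - {"dp": [0.03, 0, 0], "twist": [0, 0, 0]}
    - {"dp": [0.03, 0, 0], "twist": [0, 0, 0]}
    - {"dp": [0.03, 0, 0], "twist": [0, 0, 0]}

```text
time: 16.4
position: [503.5, -114.8, 15.8]
tool_rot: [-180.0, -0.0, 7.6]
wrist_force: [-1.2, 0.8, -0.4]
width: 0.1
gripper_force: 0.5
```

send_rows:
  plan:
    - {"dp": [0.02, 0, 0], "twist": [0, 0, 0]}
    - {"dp": [0.02, 0, 0], "twist": [0, 0, 0]}
    - {"dp": [0.02, 0, 0], "twist": [0, 0, 0]}
    - {"dp": [0.02, 0, 0], "twist": [0, 0, 0]}
    - {"dp": [0.02, 0, 0], "twist": [0, 0, 0]}
    - {"dp": [0.02, 0, 0], "twist": [0, 0, 0]}
    - {"dp": [0.02, 0, 0], "twist": [0, 0, 0]}
    - {"dp": [0.02, 0, 0], "twist": [0, 0, 0]}

```text
time: 17.07
position: [507.4, -114.3, 15.8]
tool_rot: [-180.0, -0.0, 7.6]
wrist_force: [-1.4, -0.5, -0.5]
width: 0.1
gripper_force: 0.7
```

Run:
```python
from h import *
s=sense(); c=imaging.read_camera("wrist"); im=c["img"]
np.save("ref.npy",im); cv2.imwrite("pics/w5.png",im[:,:,::-1])
```

```text
(no output)
```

View pics/w5.png

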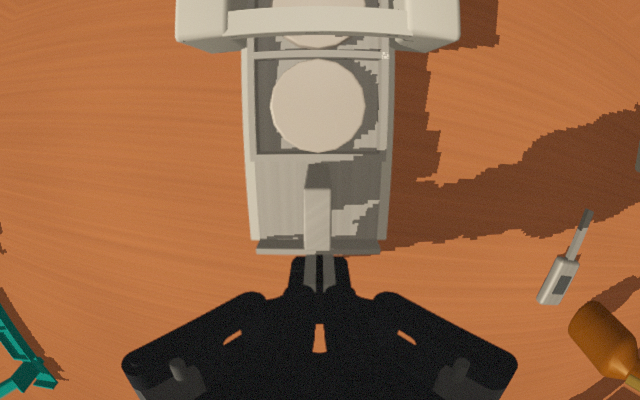

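The fingers touch the tail wall at (320,255). The fin's top runs from row 190 to 250, the cell's rear wall is at row 152, and tablet a is at (317,105). The tray stays fixed in this view while pushed, so I can watch the fin and cell edges for the nose-down tilt along with the force.

```bash
cat > chk.py <<'E'
from h import *
ref=cv2.cvtColor(np.load("ref.npy"),cv2.COLOR_RGB2GRAY)
g=cv2.cvtColor(imaging.read_camera("wrist")["img"],cv2.COLOR_RGB2GRAY); s=sense()
o=[]
for y0,y1,x0,x1 in ((175,205,295,340),(140,165,250,390),(236,256,250,300)):
    r=cv2.matchTemplate(g[y0-10:y1+10,x0-10:x1+10],ref[y0:y1,x0:x1],cv2.TM_CCOEFF_NORMED); p=np.unravel_index(r.argmax(),r.shape)
    o.append((int(p[1])-10,int(p[0])-10,round(float(r.max()),2)))
a=np.radians(7.6);u=np.array([np.cos(a),np.sin(a)])
print("fin,cell,tail shift",o,"F",s["wrist_force"].round(1),"u",((s["position"][:2]-[614.8,-99])@u).round(1),"tray x",((s["position"][:2]-[614.8,-99])@u+87).round(1))
E
python3 chk.py
```

```text
fin,cell,tail shift [(0, 0, 1.0), (0, 0, 0.96), (0, 0, 0.97)] F [-0.1 -0.7 -0.2] u -108.4 tray x -21.4
```

send_rows:
  plan:
    - {"dp": [0.012, 0, 0], "twist": [0, 0, 0]}
    - {"dp": [0.012, 0, 0], "twist": [0, 0, 0]}
    - {"dp": [0.012, 0, 0], "twist": [0, 0, 0]}
    - {"dp": [0.012, 0, 0], "twist": [0, 0, 0]}
    - {"dp": [0.012, 0, 0], "twist": [0, 0, 0]}
    - {"dp": [0.012, 0, 0], "twist": [0, 0, 0]}
    - {"dp": [0.012, 0, 0], "twist": [0, 0, 0]}
    - {"dp": [0.012, 0, 0], "twist": [0, 0, 0]}

```text
time: 17.83
position: [509.7, -114.0, 15.8]
tool_rot: [-180.0, 0.0, 7.6]
wrist_force: [-1.9, -1.0, 1.9]
width: -0.2
gripper_force: 1.2
```

send_rows:
  plan:
    - {"dp": [0.012, 0, 0], "twist": [0, 0, 0]}
    - {"dp": [0.012, 0, 0], "twist": [0, 0, 0]}
    - {"dp": [0.012, 0, 0], "twist": [0, 0, 0]}
    - {"dp": [0.012, 0, 0], "twist": [0, 0, 0]}
    - {"dp": [0.012, 0, 0], "twist": [0, 0, 0]}
    - {"dp": [0.012, 0, 0], "twist": [0, 0, 0]}
    - {"dp": [0.012, 0, 0], "twist": [0, 0, 0]}
    - {"dp": [0.012, 0, 0], "twist": [0, 0, 0]}

```text
time: 18.5
position: [512.1, -113.7, 15.8]
tool_rot: [-180.0, 0.0, 7.6]
wrist_force: [-3.1, 0.0, 3.0]
width: -0.2
gripper_force: 1.4
```

```bash
python3 chk.py
```

```text
fin,cell,tail shift [(0, 0, 1.0), (0, 0, 0.9), (0, 0, 0.89)] F [-2.4 -0.8  1.9] u -103.6 tray x -16.6
```

send_rows:
  plan:
    - {"dp": [0.012, 0, 0], "twist": [0, 0, 0]}
    - {"dp": [0.012, 0, 0], "twist": [0, 0, 0]}
    - {"dp": [0.012, 0, 0], "twist": [0, 0, 0]}
    - {"dp": [0.012, 0, 0], "twist": [0, 0, 0]}
    - {"dp": [0.012, 0, 0], "twist": [0, 0, 0]}
    - {"dp": [0.012, 0, 0], "twist": [0, 0, 0]}
    - {"dp": [0.012, 0, 0], "twist": [0, 0, 0]}
    - {"dp": [0.012, 0, 0], "twist": [0, 0, 0]}

```text
time: 19.22
position: [514.5, -113.4, 15.8]
tool_rot: [-180.0, 0.0, 7.6]
wrist_force: [-3.8, -0.7, 3.3]
width: -0.3
gripper_force: 1.7
```

```bash
python3 chk.py
```

```text
fin,cell,tail shift [(0, 0, 1.0), (0, 0, 0.91), (0, 0, 0.9)] F [-3.8 -0.1  2. ] u -101.3 tray x -14.3
```

send_rows:
  plan:
    - {"dp": [0.012, 0, 0], "twist": [0, 0, 0]}
    - {"dp": [0.012, 0, 0], "twist": [0, 0, 0]}
    - {"dp": [0.012, 0, 0], "twist": [0, 0, 0]}
    - {"dp": [0.012, 0, 0], "twist": [0, 0, 0]}
    - {"dp": [0.012, 0, 0], "twist": [0, 0, 0]}
    - {"dp": [0.012, 0, 0], "twist": [0, 0, 0]}
    - {"dp": [0.012, 0, 0], "twist": [0, 0, 0]}
    - {"dp": [0.012, 0, 0], "twist": [0, 0, 0]}

```text
time: 19.93
position: [516.8, -113.0, 15.8]
tool_rot: [-180.0, 0.0, 7.6]
wrist_force: [-3.1, -0.2, 2.0]
width: -0.0
gripper_force: 1.6
```

```bash
python3 chk.py
```

```text
fin,cell,tail shift [(0, -8, 0.99), (0, -1, 0.9), (0, 1, 0.9)] F [-2.6 -1.   2.7] u -98.8 tray x -11.8
```

The tray tipped nose-down: the fin's top moved 8 px forward. I'll creep until the far wall stops it.

send_rows:
  plan:
    - {"dp": [0.01, 0, 0], "twist": [0, 0, 0]}
    - {"dp": [0.01, 0, 0], "twist": [0, 0, 0]}
    - {"dp": [0.01, 0, 0], "twist": [0, 0, 0]}
    - {"dp": [0.01, 0, 0], "twist": [0, 0, 0]}
    - {"dp": [0.01, 0, 0], "twist": [0, 0, 0]}
    - {"dp": [0.01, 0, 0], "twist": [0, 0, 0]}
    - {"dp": [0.01, 0, 0], "twist": [0, 0, 0]}
    - {"dp": [0.01, 0, 0], "twist": [0, 0, 0]}

```text
time: 20.65
position: [517.3, -113.0, 15.6]
tool_rot: [-180.0, 0.2, 7.6]
wrist_force: [-10.3, -0.4, 9.3]
width: -0.3
gripper_force: 5.6
```

```bash
python3 chk.py
```

```text
fin,cell,tail shift [(0, -7, 1.0), (0, -1, 0.91), (0, 2, 0.89)] F [-9.5 -0.8  8.5] u -98.5 tray x -11.5
```

send_rows:
  plan:
    - {"dp": [0.006, 0, 0], "twist": [0, 0, 0]}
    - {"dp": [0.006, 0, 0], "twist": [0, 0, 0]}
    - {"dp": [0.006, 0, 0], "twist": [0, 0, 0]}
    - {"dp": [0.006, 0, 0], "twist": [0, 0, 0]}
    - {"dp": [0.006, 0, 0], "twist": [0, 0, 0]}
    - {"dp": [0.006, 0, 0], "twist": [0, 0, 0]}
    - {"dp": [0.006, 0, 0], "twist": [0, 0, 0]}
    - {"dp": [0.006, 0, 0], "twist": [0, 0, 0]}

```text
time: 21.37
position: [517.3, -113.0, 15.5]
tool_rot: [-180.0, 0.3, 7.6]
wrist_force: [-14.3, -0.9, 12.4]
width: -0.4
gripper_force: 7.7
```

The tray is stopped: force rose to 14 N with no more travel, still under the 18 N at which the diffuser skids. Backing off.

send_rows:
  plan:
    - {"dp": [-0.06, 0, 0], "twist": [0, 0, 0]}
    - {"dp": [-0.1, 0, 0], "twist": [0, 0, 0]}
    - {"dp": [-0.3, 0, 0], "twist": [0, 0, 0]}
    - {"dp": [-0.6, 0, 0], "twist": [0, 0, 0]}
    - {"dp": [-0.6, 0, -0.2], "twist": [0, 0, 0]}
    - {"dp": [0, 0, -0.8], "twist": [0, 0, 0]}
    - {"dp": [0, 0, -1], "twist": [0, 0, 0]}
    - {"dp": [0, 0, -1], "twist": [0, 0, 0]}

```text
time: 22.03
position: [478.3, -117.9, 91.4]
tool_rot: [-180.0, 0.0, 7.6]
wrist_force: [0.3, -0.6, 0.9]
width: 0.2
gripper_force: 0.0
```

send_rows:
  plan:
    - {"dp": [0, 0, -1], "twist": [0, 0, 0]}
    - {"dp": [0, 0, -0.8], "twist": [0, 0, 0]}
    - {"dp": [0, 0, -0.4], "twist": [0, 0, 0]}
    - {"dp": [0, 0, 0], "twist": [0, 0, 0]}
    - {"dp": [0, 0, 0], "twist": [0, 0, 0]}
    - {"dp": [0, 0, 0], "twist": [0, 0, 0]}
    - {"dp": [0, 0, 0], "twist": [0, 0, 0]}
    - {"dp": [0, 0, 0], "twist": [0, 0, 0]}

```text
time: 22.7
position: [478.2, -117.9, 144.5]
tool_rot: [-179.9, 0.1, 7.6]
wrist_force: [1.1, -0.0, 0.3]
width: -0.0
gripper_force: 0.0
```

Run:
```python
from h import *
s=sense(); c=imaging.read_camera("wrist"); im=c["img"]; t=imaging.read_camera("scene")["img"]
a=im[:300,160:480]; b=cv2.resize(t[200:300,280:420],None,fx=3,fy=3,interpolation=cv2.INTER_CUBIC)
cv2.imwrite("pics/fin.png",np.hstack([a,b])[:,:,::-1]); print(s["position"],s["tool_rot"])
import pickle; pickle.dump((s,c),open("w6.pkl","wb"))
```

```text
[ 478.18831292 -117.91919274  144.49087416] [-1.79933192e+02  1.10124678e-01  7.61676369e+00]
```

View pics/fin.png

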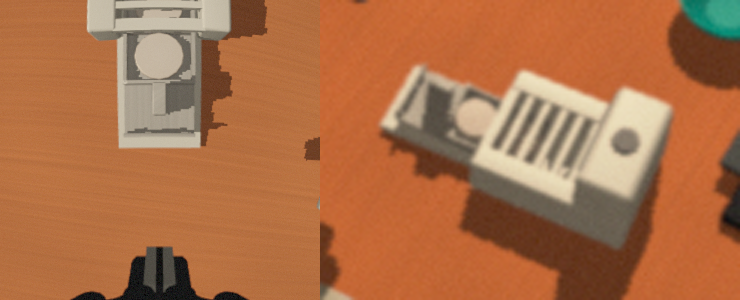

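The tray is caught in the slot, tablet a is in its cell (158,55) and tablet b is under the grille. One last check that the diffuser hasn't moved.

Run:
```python
from h import *
import pickle; s,c=pickle.load(open("w6.pkl","rb"))
print(wplane(c,[(279,147),(360,147)],8,s).round(1),wplane(c,[(247,38),(389,38)],43,s).round(1))
t=imaging.read_camera("top"); hsv=cv2.cvtColor(t["img"],cv2.COLOR_RGB2HSV); m=((hsv[...,1]<90)&(hsv[...,2]>90)).astype(np.uint8)
q=np.zeros_like(m); q[120:162,320:385]=m[120:162,320:385]
k=max(cv2.findContours(q,cv2.RETR_EXTERNAL,cv2.CHAIN_APPROX_NONE)[0],key=cv2.contourArea)
print(cv2.boxPoints(cv2.minAreaRect(plane(t,k[:,0],43)[:,:2].astype(np.float32))).round(1).tolist())
```

```text
[[ 511.7  -76.5    8. ]
 [ 521.4 -149.7    8. ]] [[ 602.6  -44.7   43. ]
 [ 617.  -154.3   43. ]]
[[605.7999877929688, -154.3000030517578], [711.4000244140625, -156.1999969482422], [713.7000122070312, -27.799999237060547], [608.2000122070312, -25.899999618530273]]
```

The diffuser is where it was, to within a fraction of a millimetre, so I'm handing in.

```bash
python3 -c "
from cell import job
print(job.close_job())"
```

```text
the job is handed in; nothing more can be done
None
```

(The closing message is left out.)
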